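Fish the screwdriver out of the half-closed nest box

TASK

The screwdriver was left inside the nest box that is clamped to the bench, and the clear template stands across the box in the way. First lift the template out and stand it on edge, fully down, in either empty slot of the wooden rack and let go of it; then take the screwdriver by its handle and draw it out through the opening at a slant, handle first, without forcing it against the wooden cover, and leave everything else where it is. Finish still holding the screwdriver in the gripper, still, with all of it at least 6 cm above the top of the box.

Things in the scene. Friction and masses are not known exactly. Their poses are not given: they have to be found in the camera images.
- nestbox: Fixed plywood nest box lying on its back, open side up. Origin on the bench under the middle of its inside; x along it to the end away from the robot, z up. Floor 12 mm thick; inside 250 (x) x 120 (y) x 46 mm deep; walls 9 mm thick, tops 58 mm above the bench. A red toggle clamp holds it at its -x end, at x = -150 to -325 mm, up to 62 mm high.
- cover: Fixed darker wooden cover 109 x 138 x 8 mm on the near part of the nest box, top 66 mm above the bench; it closes the inside from nest box x = -125 to -25 mm. Origin at the middle of its underside.
- opening (a point): Middle of the nest box's opening (150 x 120 mm, nest box x = -25 to 125 mm), level with the wall tops, 58 mm above the bench; axes as the nest box. Here, at nest box x = 50 mm, both side walls have a notch 11 mm wide and 12 mm deep in which the template stands.
- template: The template again: origin at the middle of its lower edge.
- template_mid (a point): Centre of the clear acrylic template with blue-edged top and sides: 8 mm thick (its x), 150 wide (y), 100 high (z, up), about 140 g, with a 36 mm square hole 30 to 66 mm above its lower edge. It starts on edge across the nest box, lower edge 46 mm above the bench, above the screwdriver's handle. Pinch it in the solid top 34 mm.
- driver: The orange ratchet screwdriver: origin at the middle of the handle's underside.
- driver_handle (a point): Centre of the orange handle (black bands, 105 mm long, 26 x 26 mm) of the screwdriver, 230 mm overall, about 160 g; x from handle to tip, z up as it lies. It lies flat in the nest box, handle under the opening, blade towards the clamp and under the cover for about 90 mm. Balance point about 25 mm from here towards the tip.
- driver_tip (a point): Tip of the steel blade (8 mm thick; in front of the handle sits a steel collar 20 mm thick and 14 mm long), 177.5 mm from the handle's centre along its x. In the box its axis lies 13 mm above the box floor.
- driver_butt (a point): Rear end of the handle, 52.5 mm behind the handle's centre.
- rack: Fixed light wooden slotted rack 164 (x) x 110 (y) x 50 mm high, on the left or the right of the nest box; origin on the bench under its middle. Three slots run along its y, 45 mm apart in x, 16 mm wide, 40 mm deep, open at both ends.
- slot0 (a point): Middle of the floor of the rack's slot at x = -45 mm (10 mm above the bench), axes as the rack; this slot holds the plywood side panel.
- slot1 (a point): Middle of the floor of the rack's middle slot, empty; axes as the rack. A template standing there has its x along the slot's x (either way round).
- slot2 (a point): Middle of the floor of the rack's slot at x = +45 mm, empty; axes as the rack.
- side_panel: Plywood panel 8 x 100 x 60 mm high standing in slot0; origin at the middle of its lower edge. Leave it alone.
- bracket_a: Galvanized L-shaped hanging bracket 90 x 25 mm, 44 mm high, lying in a grey tray (140 x 160 x 30 mm) on the other side of the nest box from the rack. Leave it alone.
- bracket_b: The second galvanized bracket in the tray. Leave it alone.
- brad_pusher: Brad pusher with black handle and steel tube, 145 mm long, 26 mm high, lying on the bench. Leave it alone.
- glue: Yellow glue bottle, 52 mm across, 130 mm tall, standing on the bench. Leave it alone.
- brad_cup: Small steel bowl, 64 mm across, 50 mm high. Leave it alone.
Not all that is in view belongs to the job. There is more than one size of the template; the job needs the smallest.

How it is judged (in metres and radians):
On the way, in this order (a step that is already met when the one before it is completed fails the run):
1. the template stands fully down on edge in an empty slot of the rack, let go (((x of template_mid in the frame of slot1 between -0.014 and 0.014 m and y of template_mid in the frame of slot1 between -0.035 and 0.035 m and z of template_mid in the frame of slot1 between 0.044 and 0.056 m) or (x of template_mid in the frame of slot2 between -0.014 and 0.014 m and y of template_mid in the frame of slot2 between -0.035 and 0.035 m and z of template_mid in the frame of slot2 between 0.044 and 0.056 m)) and angle between template_mid's own z axis and vertical below 0.25 rad and contact force between the fingers and template below 0.1 N and linear speed of template below 0.03 m/s), for 0.2 s.
2. the screwdriver slants through the opening: its tip still below the cover's level inside the box, the end of its handle above the cover's top (z of driver_tip in the frame of nestbox below 0.058 m and x of driver_tip in the frame of nestbox between -0.13 and 0.1 m and z of driver_butt in the frame of nestbox above 0.066 m), for 0.05 s.
At the end, for the whole second after the job is handed in: Template let go in slot1 or slot2: within 6 mm of fully down, 35 mm of mid-slot, leaning under 0.25 rad. Screwdriver held by the fingers, still (0.03 m/s), both ends over 120 mm above the bench (54 mm above the cover), touching neither box, cover, rack, template nor glue (all of step 1 and height (world z) of each of driver_tip, driver_butt above 0.12 m and contact force between the fingers and driver above 1 N and linear speed of driver below 0.03 m/s and contact force between driver and nestbox below 0.1 N and contact force between driver and cover below 0.1 N and contact force between driver and rack below 0.1 N and contact force between driver and template below 0.1 N and contact force between driver and glue below 0.1 N); the arm keeps its last pose, push and grip.
It fails at once if the screwdriver is forced against the cover (over 20 N) (contact force between driver and cover above 20 N).
It fails at once if something else on the bench was moved more than 3 cm (distance of any of side_panel, bracket_a, bracket_b, brad_pusher, glue, brad_cup from where it was at the start of the episode above 0.03 m).
It also fails if it takes over 53 s, if anything falls off the work surface, if the arm or the gripper's body presses on something with over 40 N, if the wrist force passes 120 N, or if a joint passes its speed limit or range.

ROBOT

A 6-joint arm with a two-finger parallel gripper is mounted at the origin on the work surface. World frame = base frame: x ahead of the robot, y to its left, z up, the work surface at z = 0. Lengths are in mm, angles in rad, forces in N, time in s.
With the tool pointing down it reaches from about 350 to 775 mm from the base axis. Payload 7.3 kg.
Tool frame: the origin (TCP) lies midway between the tips of the shut fingers; the grasp point (between the pads) lies 19 mm behind it; z points along the fingers, y is the direction in which the jaws open and shut (so a half turn about z gives the same grasp; the last joint's range is limited). The gripper opens to 92 mm and grips with 3 to 60 N. Pads are 19 mm wide; open, the fingers measure 130 mm over their backs; the gripper's body (75 mm by 190 mm) begins 47 mm behind the grasp point.
Start: joints at [-1.248, 0.342, 1.524, -0, 1.275, -0.146], TCP at [237.228, -468.367, 226.741] pointing down, gripper open.
Joint ranges: [-2.53, 2.53], [-0.77, 2.02], [0.04, 2.7], [-1, 4.14], [0.28, 2.66], [-3.11, 3.11]. Speed limits (rad/s): [2.57, 2.57, 3.14, 3.14, 3.14, 3.14].

INTERFACE

Orientations are given as [roll, pitch, yaw] about the fixed x, y, z axes, in that order (R = Rz(yaw) Ry(pitch) Rx(roll)).
In Python, from plant import sensors, imaging, ticket gives the robot as it stands. The module is installed in compiled form; this text tells all that it offers.
- The arm moves only by the tool arm_command, never from a script. Its argument "increments" is one flat list of numbers, 5 for each row, row after row: the closure, from 0 (fully open) to 1 (shut), then the shift along the tool's x, y, z in mm, then the turn about the tool's z in degrees. In form: [hand, dx, dy, dz, spin, hand, dx, dy, dz, spin, ...]. A call has 1 to 20 rows; each row is the pose to reach, as a shift and turn from the pose commanded when the call began, along the tool's axes at that moment; what a row does not reach only later rows make up. A row lasts 1/8 s, in which the tool goes at most 62.5 mm and 10.7 degrees, less where a joint would pass 70% of its speed; a pose out of reach is approached as far as the arm can. A call with a gripper value outside its range is refused whole. The fingers move at their own pace and stop on an object; the grip force is fixed at half the most. Time passes only in rows, so rows that repeat a pose let the fingers close. It gives the time, the measured TCP pose, the force and the opening at its end, in the units of the state.
- sensors.get_obs(): the state, without advancing time (a new reading comes with each control period).
- imaging.capture(name): name is "scene" or "side" or "wrist"; returns the picture (480x640x3 uint8, blue, green, red); there is no depth.
- imaging.calibration(name): a dict with "fx", "fy", "cx", "cy" (pixels), "D" ([k1, k2, p1, p2, k3] as OpenCV has them; the pictures are not rectified), "world_to_cam" (4x4, takes a point from world to camera coordinates); the wrist camera has in their place "hand_eye" (4x4, takes a point from camera to tool coordinates, whose origin is the TCP and whose axes are the flange's). Camera axes: x right, y down, z forward; pixel columns grow to the right and rows downward; lengths in mm; the calibration is good to about 2 mm. A picture is of the moment at which its call begins: read the wrist's pose just before it. calibration takes no time and is no camera call.
- ticket.close_job(): hands the job in, once; it reports no verdict.
The state is a dict: "time": time; "joint_positions": joint angles; "dq": joint speeds; "tau": joint torques, N m; "tool_pos": TCP position; "tcp_rot": TCP orientation; "contact_force": force on the tool from outside, world axes, zero at the start; "moment": the same for the moment, N m; "grip_width": finger opening in mm.
Only numpy, scipy, OpenCV 4.12 (cv2) and the standard library are available. Lean on these libraries where they do the work, as an engineer would, in place of code of your own. Each camera call takes 0.05 s, during which the arm holds its last target. There are 200 camera calls.

## Working session

There is one attempt and no reset: what is moved stays moved. The work goes in short steps, Python scripts to look and compute and a tool call to move; the robot and the scene stay as the last step left them, time stands still between calls to the robot, and variables do not carry over. Pictures are saved under pics/ and viewed, about 8 in all and at most 12, crops included, and the job is handed in when it is done.

Besides the shell and the picture viewer there is one more tool, called as name(argument=value, ...) on one line, values as JSON. arm_command: Moves the arm, as the interface text tells. Its arguments: {"type":"object","properties":{"increments":{"type":"array","items":{"type":"number"}}},"required":["increments"]}

```bash
mkdir -p pics
cat > h.py <<'E'
import numpy as np,cv2
from plant import sensors,imaging,ticket
from scipy.spatial.transform import Rotation as R
def T_tool(o=None):
    o=o or sensors.get_obs(); T=np.eye(4); T[:3,:3]=R.from_euler('xyz',o["tcp_rot"]).as_matrix(); T[:3,3]=o["tool_pos"]; return T
def cam(name,o=None):
    c=imaging.calibration(name); K=np.array([[c["fx"],0,c["cx"]],[0,c["fy"],c["cy"]],[0,0,1]])
    M=np.array(c["world_to_cam"]) if "world_to_cam" in c else np.linalg.inv(T_tool(o)@np.array(c["hand_eye"]))
    return K,np.array(c["D"],float),M
def rays(C,px):
    K,D,M=C; u=cv2.undistortPoints(np.array(px,float).reshape(-1,1,2),K,D).reshape(-1,2)
    d=np.c_[u,np.ones(len(u))]@M[:3,:3]; return -M[:3,:3].T@M[:3,3], d/np.linalg.norm(d,axis=1)[:,None]
def onz(C,px,z):
    o,d=rays(C,px); return o+d*((z-o[2])/d[:,2])[:,None]
def tri(C1,p1,C2,p2):
    a,d=rays(C1,p1);b,e=rays(C2,p2);out=[]
    for x,y in zip(d,e):
        s=np.linalg.lstsq(np.c_[x,-y],b-a,rcond=None)[0]; P,Q=a+s[0]*x,b+s[1]*y; out.append([*(P+Q)/2,np.linalg.norm(P-Q)])
    return np.array(out)
def proj(C,P):
    K,D,M=C; return cv2.projectPoints(np.array(P,float).reshape(-1,3),cv2.Rodrigues(M[:3,:3])[0],M[:3,3],K,D)[0].reshape(-1,2)
E
python3 - <<'E'
from h import *
print(sensors.get_obs())
for n in("scene","side","wrist"):
    im=imaging.capture(n); cv2.imwrite(f"pics/{n}0.png",im)
    if n!="wrist":
        C=cam(n); print(n,rays(C,[[320,240]]))
print(imaging.calibration("wrist"))
a=cv2.imread("pics/scene0.png");b=cv2.imread("pics/side0.png")
E
```

```text
{'time': 0.0, 'joint_positions': array([-1.24800099e+00,  3.42725759e-01,  1.52504611e+00, -1.51371020e-05,
        1.27535290e+00, -1.46026895e-01]), 'dq': array([-2.60259961e-05,  9.57306624e-04, -2.85849272e-05, -1.15219972e-03,
       -3.35164174e-04, -1.78644864e-04]), 'tau': array([ 1.82439664e-03, -4.31234944e+01, -2.44215310e+01,  7.18552410e-02,
        5.58847818e-02, -1.23824066e-04]), 'tool_pos': array([ 237.0863139 , -467.9609133 ,  226.03321832]), 'tcp_rot': array([-3.14007474e+00, -2.08615402e-04,  4.68826488e-01]), 'contact_force': array([ 0.95544771, -0.29076222,  0.45896074]), 'moment': array([-0.01404223, -0.04078634,  0.02106273]), 'grip_width': 91.5869395887941}
scene (array([1317.81858049,  240.19961175, 1139.06951639]), array([[-0.60905744, -0.19041572, -0.76992914]]))
side (array([385.50822134, 818.38724493, 874.83320216]), array([[ 0.10766089, -0.73401529, -0.67054506]]))
{'fx': 392.71732832632705, 'fy': 392.71732832632705, 'cx': 325.54696033344254, 'cy': 238.29838703264642, 'D': array([-0.05807537,  0.        ,  0.        ,  0.        ,  0.        ]), 'hand_eye': array([[ 6.81148000e-04, -9.59976836e-01, -2.80078579e-01,
         7.48555517e+01],
       [ 9.99999763e-01,  6.25755501e-04,  2.87194592e-04,
         1.00408327e+00],
       [-1.00439444e-04, -2.80078709e-01,  9.59977035e-01,
        -1.59286991e+02],
       [ 0.00000000e+00,  0.00000000e+00,  0.00000000e+00,
         1.00000000e+00]])}
```

View pics/scene0.png

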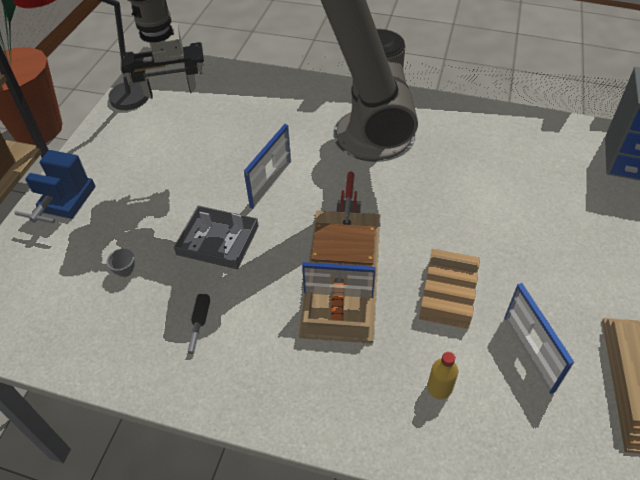

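View pics/side0.png

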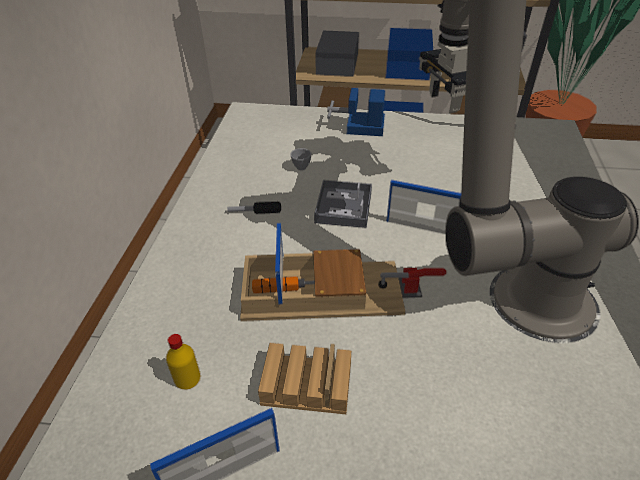

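The scene shows three blue-edged templates: (268,165), (338,280) across the box, and (537,337). The one on the box fits the description, since it stands across the opening above the orange handle (338,298). The rack is at (450,287), with its side panel in the slot nearest the robot. I'll confirm with an enlarged crop and measure.

Run:
```python
from h import *
a=cv2.imread("pics/scene0.png");b=cv2.imread("pics/side0.png")
z=lambda im,x,y,w,h,W,H:cv2.resize(im[y:y+h,x:x+w],(W,H),interpolation=cv2.INTER_CUBIC)
o=np.vstack([np.hstack([z(a,290,205,100,75*2-10,400,560-0)[:300*2-40],z(b,225,220,200,105,400,210*1).repeat(1,0) if 0 else np.vstack([z(b,225,218,200,105,400,210),z(b,245,330,120,90,400,300),np.zeros((50,400,3),np.uint8)])])])
cv2.imwrite("pics/crop0.png",o)
for n,im in(("scene",a),("side",b)):
    hsv=cv2.cvtColor(im,cv2.COLOR_BGR2HSV); m=cv2.inRange(hsv,(100,120,60),(125,255,255))
    k,l,s,c=cv2.connectedComponentsWithStats(m)
    for i in range(1,k):
        if s[i,4]>40: print(n,s[i],c[i].round(),cv2.boxPoints(cv2.minAreaRect(np.argwhere(l==i)[:,::-1].astype(np.float32))).round().tolist())
```

```text
scene [630 109  10  22 123] [636. 122.] [[630.0, 109.0], [639.0, 109.0], [639.0, 130.0], [630.0, 130.0]]
scene [245 124  42  48 235] [265. 148.] [[244.0, 170.0], [284.0, 123.0], [287.0, 126.0], [247.0, 173.0]]
scene [620 133  20  23 304] [631. 144.] [[620.0, 152.0], [623.0, 131.0], [643.0, 135.0], [639.0, 155.0]]
scene [ 40 150  38  18 450] [ 58. 159.] [[40.0, 163.0], [42.0, 149.0], [77.0, 155.0], [75.0, 170.0]]
scene [610 155  30  24 425] [626. 166.] [[610.0, 173.0], [614.0, 153.0], [643.0, 159.0], [639.0, 178.0]]
scene [ 26 173  35  13 255] [ 43. 179.] [[26.0, 180.0], [27.0, 171.0], [60.0, 178.0], [59.0, 186.0]]
scene [245 175   8  33  76] [249. 192.] [[245.0, 175.0], [247.0, 175.0], [253.0, 207.0], [250.0, 207.0]]
scene [ 48 179  44  34 357] [ 68. 200.] [[46.0, 203.0], [90.0, 178.0], [99.0, 194.0], [56.0, 219.0]]
scene [302 262  73  10 334] [338. 266.] [[302.0, 268.0], [302.0, 262.0], [374.0, 265.0], [374.0, 271.0]]
scene [518 283  55 110 651] [548. 333.] [[517.0, 284.0], [546.0, 275.0], [579.0, 384.0], [550.0, 393.0]]
side [ 386   28   47   52 1910] [407.  52.] [[386.0, 77.0], [389.0, 27.0], [433.0, 29.0], [430.0, 79.0]]
side [ 347   88   76   46 1380] [376. 110.] [[347.0, 132.0], [349.0, 88.0], [423.0, 92.0], [421.0, 136.0]]
side [387 181  74  41 394] [422. 191.] [[376.0, 186.0], [450.0, 162.0], [461.0, 197.0], [387.0, 221.0]]
side [275 223   7  81 313] [278. 263.] [[274.0, 223.0], [280.0, 223.0], [281.0, 303.0], [275.0, 303.0]]
side [ 150  408  129   72 1319] [213. 441.] [[148.0, 463.0], [271.0, 408.0], [288.0, 446.0], [166.0, 501.0]]
```

View pics/crop0.png

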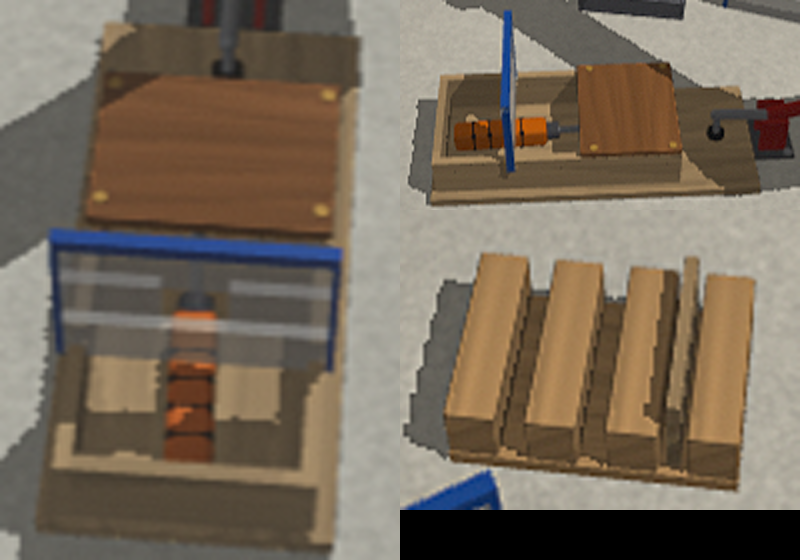

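The crop shows the box template, with its top bar from (302,264) to (374,268) in the scene view, standing above the orange handle. The panel is in the slot nearest the clamp side. Next are coarse positions and the width of each template.

Run:
```python
from h import *
np.set_printoptions(suppress=True,precision=1)
C=cam("scene");S=cam("side")
for nm,p,z in(("tpl top",[[302,264.5],[375,268]],146),("tplA",[[246,172],[286,125]],100),("tplB",[[518,286],[571,350]],100),
 ("cover",[[290+84/4,205+217/4],[290+338/4,205+235/4],[290+346/4,205+86/4],[290+104/4,205+73/4]],66),
 ("box far top corners outer",[[290+55/4,205+422/4],[290+338/4,205+370/4]],58),
 ("box far end outer",[[290+50/4,205+468/4],[290+320/4,205+486/4]],58),
 ("handle",[[338,283],[337,319]],38)):
    P=onz(C,p,z); print(nm,P[:,:2].tolist() and P[:,:2].round(1).tolist(), np.linalg.norm(P[0]-P[1]).round(1))
q=lambda x,y:[245+x*.3,330+(y-210)*.3]
P=onz(S,[q(483,254),q(752,277),q(738,447),q(447,415)],50);print("rack side corners",P[:,:2].round(1).tolist())
P=onz(S,[[278,223]],146);print("tpl far top",P.round(1))
P=onz(S,[[225+579/2-200,218+67/2],[225+672/2-200,218+64/2],[225+680/2-200,218+152/2],[225+580/2-200,218+155/2]],66);print("cover side",P[:,:2].round(1).tolist())
print(tri(C,[[302,264.5]],S,[[278,223]]))
```

```text
tpl top [[604.2, -23.3], [574.8, 122.9]] 149.1
tplA [[334.5, -250.5], [141.4, -210.2]] 197.2
tplB [[510.2, 417.1], [638.1, 530.3]] 170.9
cover [[527.6, -29.4], [503.7, 109.8], [396.3, 90.6], [422.5, -48.1]] 141.2
box far top corners outer [[656.5, -7.7], [586.2, 128.7]] 153.5
box far end outer [[684.3, -2.1], [659.0, 135.6]] 140.0
handle [[555.5, 40.1], [646.6, 62.0]] 93.7
rack side corners [[339.6, 200.3], [183.6, 196.5], [200.2, 309.0], [355.5, 310.2]]
tpl far top [[603.  -23.9 146. ]]
cover side [[522.7, -26.0], [416.0, -44.3], [397.2, 91.1], [502.2, 108.5]]
[[603.3 -23.8 145.5   1.1]]
```

Widths are 149 mm on the box, about 171 mm at (537,337) and about 197 mm at (268,165). The box template is therefore the smallest and the right one. Its top at z=145.5 from two views agrees with the text. Next I'll move the wrist camera above the box and rack.

arm_command(increments=[0, 576, -401, -115, -74, 0, 576, -401, -115, -74, 0, 576, -401, -115, -74, 0, 576, -401, -115, -74, 0, 576, -401, -115, -74, 0, 576, -401, -115, -74, 0, 576, -401, -115, -74, 0, 576, -401, -115, -74, 0, 576, -401, -115, -74, 0, 576, -401, -115, -74, 0, 576, -401, -115, -74, 0, 576, -401, -115, -74, 0, 576, -401, -115, -74, 0, 576, -401, -115, -74])

```text
time: 1.9
tool_pos: [569.5, 148.9, 341.2]
tcp_rot: [-3.14, 0.0, 1.76]
contact_force: [-0.2, -0.5, -0.4]
grip_width: 91.7
```

Run:
```python
from h import *
np.set_printoptions(suppress=True,precision=3)
o=sensors.get_obs(); print(o["time"],o["tool_pos"],o["tcp_rot"],o["dq"].round(3),o["joint_positions"])
im=imaging.capture("wrist"); cv2.imwrite("pics/w1.png",im); np.save("w1.npy",cam("wrist",o)[2])
```

```text
1.9 [569.499 148.883 341.241] [-3.14  0.    1.76] [-0.014 -0.011  0.005 -0.002  0.     0.001] [ 0.126  0.412  1.109 -0.     1.622 -0.063]
```

View pics/w1.png

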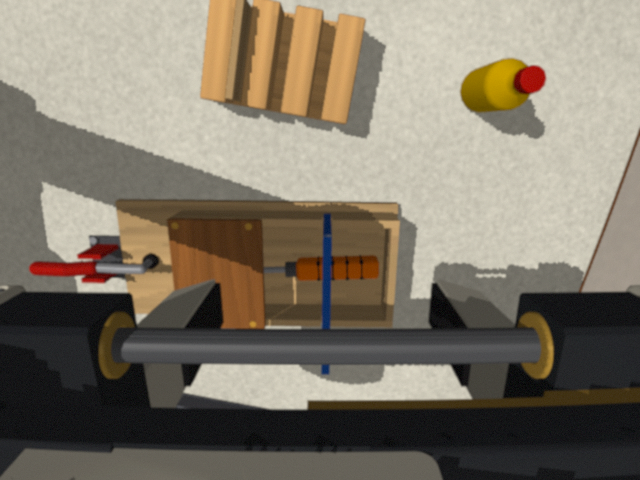

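The wrist view shows the template's blue top from (327,213) to (326,373), the handle at (297–378,268), and the rack with its lower edge from (202,99) to (348,123), panel in the left slot. I'll compute the frames and check them with an overlay.

Run:
```python
from h import *
np.set_printoptions(suppress=True,precision=1)
S=cam("side");C=cam("scene");K,D,_=cam("wrist");W=(K,D,np.load("w1.npy"))
im=cv2.imread("pics/w1.png");hsv=cv2.cvtColor(im,cv2.COLOR_BGR2HSV)
m=cv2.inRange(hsv,(105,120,60),(125,255,255));m[:200]=0;m[380:]=0;m[:,:310]=0;m[:,345:]=0
ys,xs=np.where(m>0)
for y0 in range(212,376,14):
    s=(ys>=y0)&(ys<y0+4)
    if s.any(): print(y0,xs[s].min(),xs[s].max(),end=' | ')
e=[[327.5,213],[325.5,373]];P=onz(W,e,146);print("\ntpl top",P,np.linalg.norm(P[0]-P[1]))
print("tri tpl far end (low y)",tri(W,[e[1]],S,[[278,223]]),tri(W,[e[1]],C,[[302,264]]),"hi y",tri(W,[e[0]],C,[[374.5,267.5]]))
q=lambda x,y:[245+(x-400)*.3,330+(y-210)*.3]
sd=[q(447,415),q(738,447)];wr=[[348,123],[202,99]]
# side view near (+y) edge; wrist visible -y edge => use far corners of side
sf=[q(483,254),q(752,277)]
print("rack side top far/near",onz(S,sf+sd,50)[:,:2],"wrist -y corners",onz(W,wr,50)[:,:2]); print("tri",tri(W,wr,S,sf))
mo=cv2.inRange(hsv,(5,170,120),(16,255,255));mo[:250]=0;mo[285:]=0;mo[:,:290]=0;mo[:,385:]=0
ys,xs=np.where(mo>0);print("orange",xs.min(),xs.max(),[(c,ys[xs==c].min(),ys[xs==c].max()) for c in range(300,380,8) if (xs==c).any()])
z=np.hstack([cv2.resize(im[0:130,190:380],(584,400),interpolation=cv2.INTER_CUBIC)]);cv2.imwrite("pics/rackw.png",z)
for nm,p,zz in(("handle L/R",[[297,268],[379,267]],38),("cover edge",[[264,219],[264,329]],66),("box far in",[[388,226],[386,316]],58),("box far out",[[399,204],[393,327]],58),("box left outer",[[117,201],[399,204]],58),("glue cap",[[531,79]],125)):print(nm,onz(W,p,zz)[:,:2].tolist())
```

```text
212 324 329 | 226 324 330 | 240 323 330 | 254 323 331 | 268 323 329 | 282 323 329 | 296 323 329 | 310 322 329 | 324 323 329 | 366 322 328 | 
tpl top [[571.5 144.5 146. ]
 [602.1 -24.8 146. ]] 172.05948492775525
tri tpl far end (low y) [[602.8 -25.3 145.    1.1]] [[602.4 -24.3 145.8   1.3]] hi y [[570.6 131.5 137.7  21.9]]
rack side top far/near [[575.4 230.2]
 [415.1 226.5]
 [572.7 337.9]
 [412.7 337.1]] wrist -y corners [[578.7 227.8]
 [416.3 223.4]]
tri [[577.6 227.6  46.    2.6]
 [415.2 223.4  45.8   0.3]]
orange 299 377 [(300, np.int64(266), np.int64(279)), (308, np.int64(266), np.int64(279)), (316, np.int64(269), np.int64(277)), (340, np.int64(265), np.int64(279)), (356, np.int64(265), np.int64(278)), (364, np.int64(264), np.int64(276)), (372, np.int64(264), np.int64(278))]
handle L/R [[552.1575399724492, 44.341304491969424], [652.9596111984027, 65.11994178728173]]
cover edge [[505.4260309196119, 106.50512601905366], [525.6079370634304, -32.426754221633104]]
box far in [[647.5532051288833, 123.41256545684466], [672.2448682742265, 9.952453876838206]]
box far out [[653.9475052898259, 151.18078523829047], [684.5699811305066, -3.4174261281380325]]
box left outer [[332.2442846966434, 93.46791331445951], [653.9475052898259, 151.18078523829047]]
glue cap [[730.7824284005446, 298.2054677726654]]
```

View pics/rackw.png

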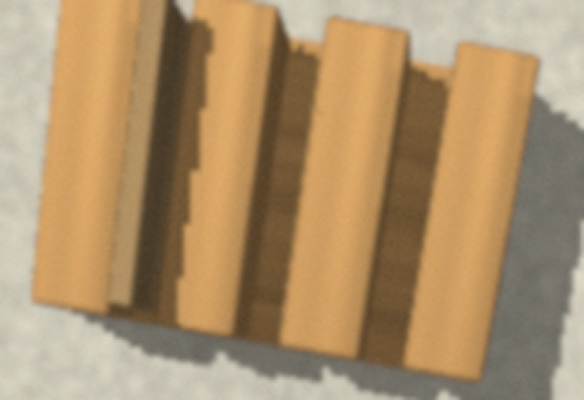

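Run:
```python
from h import *
np.set_printoptions(suppress=True,precision=1)
K,D,_=cam("wrist");W=(K,D,np.load("w1.npy"));S=cam("side")
f=lambda x,y:[190+x/3.074,y/3.077]
P=onz(W,[f(233,334),f(280,345),f(277,10),f(328,18),f(357,356),f(403,366),f(408,30),f(457,42),f(480,380),f(540,58)],50)
print(P[:,:2]);print("slot1",P[:4].mean(0),"slot2",P[4:8].mean(0))
q=lambda x,y:[245+(x-400)*.3,330+(y-210)*.3]
Q=onz(S,[q(553,261),q(604,264),q(527,425),q(578,430),q(628,267),q(609,435)],50);print("side: rail2 topL..",Q[:,:2])
```

```text
[[487.  226. ]
 [504.1 225.4]
 [485.2 333.2]
 [502.5 333.9]
 [531.9 226.8]
 [548.7 226.5]
 [529.8 335.2]
 [546.8 334.7]
 [576.8 226.9]
 [575.5 335.2]]
slot1 [494.7 279.6  50. ] slot2 [539.3 280.8  50. ]
side: rail2 topL.. [[533.2 230. ]
 [502.8 228.3]
 [528.  338.4]
 [499.9 337.9]
 [488.4 228.7]
 [482.7 338.8]]
```

Slot 1 is at about (494.5, 280), yaw about 1°. The grasp is at the template's top centre (589, 49.5), with the tool z at about 118.

arm_command(increments=[0, -101, 1, 60, 0, 0, -101, 1, 100, 0, 0, -101, 1, 150, 0, 0, -101, 1, 200, 0, 0, -101, 1, 223, 0, 0, -101, 1, 223, 0, 0.4, -101, 1, 223, 0, 1, -101, 1, 223, 0, 1, -101, 1, 223, 0, 1, -101, 1, 223, 0, 1, -101, 1, 223, 0, 1, -101, 1, 223, 0, 1, -101, 1, 223, 0])

```text
time: 3.58
tool_pos: [589.9, 50.6, 118.7]
tcp_rot: [-3.141, 0.0, 1.76]
contact_force: [0.2, -0.6, 0.8]
grip_width: 26.5
```

arm_command(increments=[1, 0, 0, 0, 0, 1, 0, 0, 0, 0, 1, 0, 0, 0, 0, 1, 0, 0, 0, 0])

```text
time: 4.08
tool_pos: [589.9, 50.6, 118.7]
tcp_rot: [-3.142, 0.0, 1.76]
contact_force: [0.0, -0.3, -0.5]
grip_width: 7.6
```

arm_command(increments=[1, 0, 0, -15, 0, 1, 0, 0, -40, 0, 1, 0, 0, -65, 0, 1, 60, -12, -65, 0, 1, 120, -25, -65, 4, 1, 180, -38, -65, 8, 1, 220, -46, -65, 10, 1, 243, -51, -65, 10, 1, 243, -51, -65, 10, 1, 243, -51, -65, 10, 1, 243, -51, -65, 10])

```text
time: 5.45
tool_pos: [494.6, 278.7, 183.9]
tcp_rot: [3.141, 0.0, 1.584]
contact_force: [0.1, -0.4, -1.9]
grip_width: 7.8
```

Run:
```python
from h import *
o=sensors.get_obs();print(o["tool_pos"],o["tcp_rot"],o["grip_width"],o["contact_force"])
a=imaging.capture("scene");b=imaging.capture("side")
cv2.imwrite("pics/v2.png",np.hstack([cv2.resize(a[190:340,390:520],(390,450),interpolation=3),cv2.resize(b[250:450,190:370],(405,450),interpolation=3)]))
```

```text
[494.57154275 278.71296518 183.89651846] [3.14132439e+00 2.24280843e-04 1.58449108e+00] 7.829020912651313 [ 0.13520569 -0.35286319 -1.94790908]
```

View pics/v2.png

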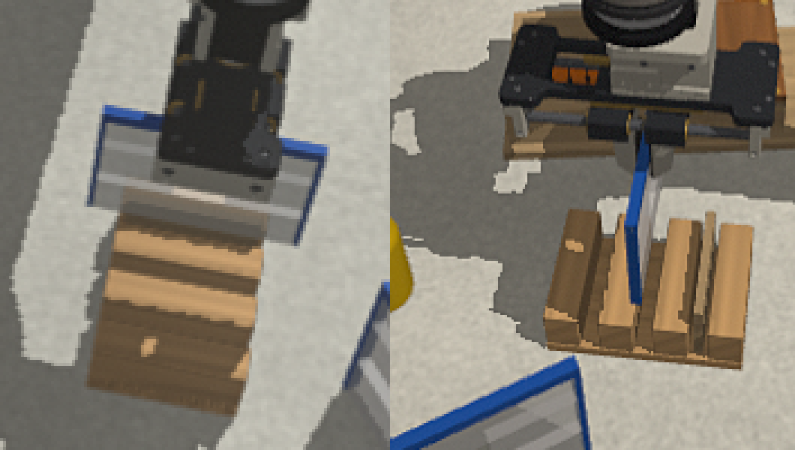

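The template hangs upright, aligned over the middle slot (side crop, lower corner at (638,300)). Next I lower it to just above the floor.

arm_command(increments=[1, 0, 0, 40, 0, 1, 0, 0, 55, 0, 1, 0, 0, 65, 0, 1, 0, 0, 75, 0, 1, 0, 0, 85, 0, 1, 0, 0, 93, 0, 1, 0, 0, 99, 0, 1, 0, 0, 101, 0, 1, 0, 0, 101, 0])

```text
time: 6.68
tool_pos: [494.2, 279.7, 82.9]
tcp_rot: [3.141, -0.0, 1.586]
contact_force: [0.2, -0.2, -0.9]
grip_width: 8.1
```

arm_command(increments=[0.55, 0, 0, 1, 0, 0.55, 0, 0, 1, 0, 0.55, 0, 0, 1, 0, 0.55, 0, 0, 1, 0, 0.55, 0, 0, 1, 0, 0.55, 0, 0, 1, 0, 0.55, 0, 0, -30, 0, 0.55, 0, 0, -80, 0, 0.55, 0, 0, -140, 0, 0.4, 0, 0, -190, 0, 0.35, 0, 0, -190, 0])

```text
time: 8.05
tool_pos: [495.7, 280.4, 277.4]
tcp_rot: [3.133, -0.003, 1.586]
contact_force: [0.4, 0.6, 0.3]
grip_width: 56.6
```

arm_command(increments=[0.35, -60, 0, 0, 10, 0.35, -120, 0, 0, 20, 0.35, -180, 0, 0, 30, 0.35, -240, 1, 0, 40, 0.35, -245, 1, 0, 50, 0.35, -245, 1, 0, 60, 0.35, -245, 1, 0, 70, 0.35, -245, 1, 0, 80, 0.35, -245, 1, 0, 80, 0.35, -245, 1, 0, 80])

```text
time: 9.3
tool_pos: [498.5, 34.8, 272.1]
tcp_rot: [-3.141, 0.001, 0.193]
contact_force: [-0.1, 0.1, -1.0]
grip_width: 59.9
```

Run:
```python
from h import *
np.set_printoptions(suppress=True,precision=3)
o=sensors.get_obs();print(o["time"],o["tool_pos"],o["tcp_rot"],o["grip_width"],o["contact_force"],o["joint_positions"])
w=imaging.capture("wrist");np.save("w2.npy",cam("wrist",o)[2]);cv2.imwrite("pics/w2.png",w)
b=imaging.capture("side");a=imaging.capture("scene");cv2.imwrite("pics/s2.png",b);cv2.imwrite("pics/a2.png",a)
cv2.imwrite("pics/v3.png",np.hstack([cv2.resize(w,(533,400)),cv2.resize(b[250:450,240:370],(260,400),interpolation=3)]))
```

```text
9.3 [498.467  34.752 272.119] [-3.141  0.001  0.193] 59.862112232320165 [-0.127  0.116 -1.017] [-0.084  0.263  1.509 -0.     1.37   1.294]
```

View pics/v3.png

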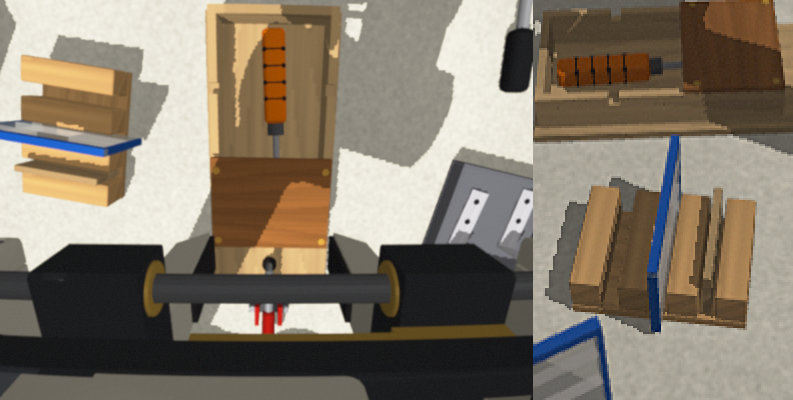

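The template stands in the middle slot. The driver lies clear, with its handle in the wrist view at columns 316–344 and rows 32–148. I'll measure the handle and check the template's seating.

Run:
```python
from h import *
np.set_printoptions(suppress=True,precision=1)
K,D,_=cam("wrist");W=(K,D,np.load("w2.npy"));S=cam("side");C=cam("scene")
def om(im,x0,x1,y0,y1):
    h=cv2.cvtColor(im,cv2.COLOR_BGR2HSV);m=cv2.inRange(h,(4,190,90),(14,255,255));q=np.zeros_like(m);q[y0:y1,x0:x1]=m[y0:y1,x0:x1]
    q=cv2.morphologyEx(q,cv2.MORPH_CLOSE,np.ones((7,7)));k,l,s,c=cv2.connectedComponentsWithStats(q);i=1+s[1:,4].argmax()
    r=cv2.minAreaRect(np.argwhere(l==i)[:,::-1].astype(np.float32));return cv2.boxPoints(r),s[i]
w=cv2.imread("pics/w2.png");b,s=om(w,290,370,20,170);print("wrist",b.tolist(),s);print(onz(W,b,38)[:,:2],onz(W,b.mean(0)[None],38))
sd=cv2.imread("pics/s2.png");b2,s2=om(sd,225,320,240,320);print("side",b2.tolist(),s2)
sc=cv2.imread("pics/a2.png");b3,s3=om(sc,310,380,220,340);print("scene",b3.tolist(),s3);print("scene@38",onz(C,b3,38)[:,:2])
print("tri centroids",tri(W,[b.mean(0)],S,[b2.mean(0)]))
# template bottom corner near side, and tops
for z0 in(10,16,20):print(z0,proj(S,[[494.5,355,z0],[494.5,355,z0+100],[494.5,205,z0+100]]))
print("seen bottom",[240+(655-533)/2,250+328/2],"top far",[240+(675-533)/2,250+137/2])
m=cv2.inRange(cv2.cvtColor(sd,cv2.COLOR_BGR2HSV),(105,120,60),(125,255,255));m[:,:280]=0;m[:,330:]=0;m[:310]=0;m[420:]=0
ys,xs=np.where(m>0)
for y in(ys.min(),380,390,400,ys.max()):print(y,xs[ys==y].min(),xs[ys==y].max())
```

```text
wrist [[314.55877685546875, 34.14313507080078], [340.90130615234375, 33.55774688720703], [343.4185791015625, 146.83514404296875], [317.0760498046875, 147.4205322265625]] [ 315   34   29  114 2915]
[[649.4  73.4]
 [654.6  49.7]
 [554.6  26.6]
 [549.1  51.9]] [[603.4  50.7  38. ]]
side [[251.4745635986328, 279.3810729980469], [296.8793029785156, 276.2497253417969], [297.76214599609375, 289.0509338378906], [252.35739135742188, 292.1822814941406]] [252 277  46  16 547]Traceback (most recent call last):
  File "<stdin>", line 10, in <module>
  File "<stdin>", line 6, in om
ValueError: attempt to get argmax of an empty sequence
```

Run:
```python
from h import *
np.set_printoptions(suppress=True,precision=1)
K,D,_=cam("wrist");W=(K,D,np.load("w2.npy"));S=cam("side")
print("tri centroids",tri(W,[[329,90.5]],S,[[274.6,284.2]]))
for z0 in(10,16,20):print(z0,proj(S,[[494.5,355,z0],[494.5,355,z0+100],[494.5,205,z0+100]]).round(1).tolist())
sd=cv2.imread("pics/s2.png")
m=cv2.inRange(cv2.cvtColor(sd,cv2.COLOR_BGR2HSV),(105,120,60),(125,255,255));m[:,:280]=0;m[:,330:]=0;m[:310]=0;m[:,:][425:]=0
ys,xs=np.where(m>0)
for y in(ys.min(),380,390,400,ys.max()):
  if (ys==y).any():print(y,xs[ys==y].min(),xs[ys==y].max())
print("box inner wall edges @58",onz(W,[[216*1.2,14*1.2],[330*1.2,14*1.2]],58)[:,:2],"cover edge@66",onz(W,[[212*1.2,157*1.2],[330*1.2,159*1.2]],66)[:,:2])
```

```text
tri centroids [[604.3  50.8  26.    0. ]]
10 [[300.6, 416.3], [298.5, 386.4], [311.4, 318.0]]
16 [[300.5, 414.7], [298.3, 384.5], [311.4, 316.0]]
20 [[300.4, 413.5], [298.2, 383.2], [311.3, 314.6]]
318 309 312
380 298 302
390 297 301
400 298 302
415 300 303
box inner wall edges @58 [[650.4 121.8]
 [673.2   5.6]] cover edge@66 [[502.6 102.2]
 [526.  -28.5]]
```

The template is fully down (bottom corner row 415 against 416 predicted). The driver's axis is at (604, 51, z 26), direction about 12°. I'll grip 33 mm behind the handle's centre, at (636, 58).

arm_command(increments=[0.35, 60, 2, 20, -1, 0.35, 120, 4, 60, -1, 0.35, 139, 4, 110, -1, 0.35, 139, 4, 160, -1, 0.35, 139, 4, 195, -1, 0.35, 139, 4, 205, -1, 0.35, 139, 4, 220, -1, 0.35, 139, 4, 235, -1, 0.35, 139, 4, 248, -1, 0.35, 139, 4, 256, -1, 0.35, 139, 4, 256, -1])

```text
time: 10.82
tool_pos: [635.7, 56.9, 16.1]
tcp_rot: [-3.141, 0.001, 0.207]
contact_force: [0.2, 0.0, 0.5]
grip_width: 59.8
```

arm_command(increments=[1, 0, 0, 0, 0, 1, 0, 0, 0, 0, 1, 0, 0, 0, 0, 1, 0, 0, 0, 0, 1, 0, 0, 0, 0, 1, 0, 0, 0, 0, 1, 0, 0, 0, 0, 1, 0, 0, 0, 0])

```text
time: 11.82
tool_pos: [636.1, 57.0, 16.9]
tcp_rot: [3.142, -0.0, 0.207]
contact_force: [-0.7, 0.7, 2.6]
grip_width: 25.8
```

Gripped at 25.8 mm. I'll lift slowly by 18 mm and check whether the driver droops.

arm_command(increments=[1, 0, 0, -3, 0, 1, 0, 0, -6, 0, 1, 0, 0, -9, 0, 1, 0, 0, -12, 0, 1, 0, 0, -15, 0, 1, 0, 0, -18, 0, 1, 0, 0, -18, 0])

```text
time: 12.7
tool_pos: [636.2, 56.9, 35.1]
tcp_rot: [3.141, -0.001, 0.207]
contact_force: [-0.5, 0.6, -0.8]
grip_width: 25.9
```

Run:
```python
from h import *
o=sensors.get_obs();print(o["tool_pos"],o["grip_width"],o["contact_force"],o["moment"])
b=imaging.capture("side");cv2.imwrite("pics/s3.png",b);cv2.imwrite("pics/v4.png",cv2.resize(b[210:330,220:420],(800,480),interpolation=3))
```

```text
[636.19314016  56.92409112  35.05049683] 25.943011562895013 [-0.52432418  0.55431509 -0.80942902] [ 0.07290189  0.01326949 -0.01518891]
```

View pics/v4.png

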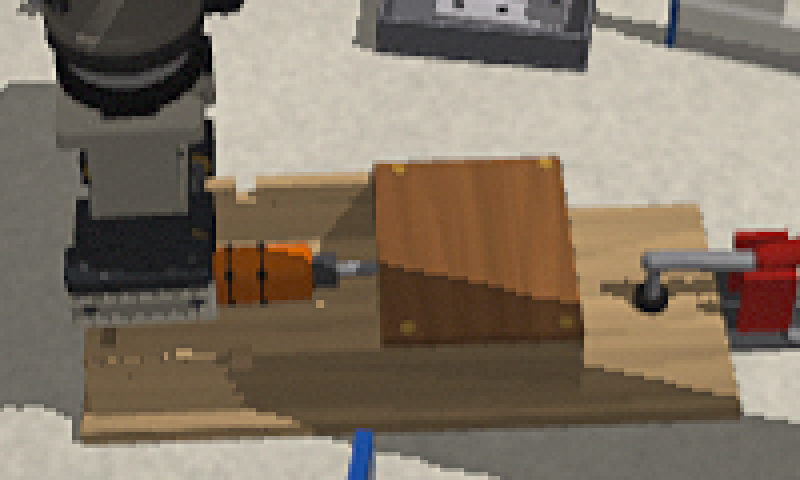

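The side view shows the collar at (325,268), with the handle almost level and little droop. I'll continue in small steps and watch the force.

arm_command(increments=[1, 0, 0, -3, 0, 1, 0, 0, -6, 0, 1, 0, 0, -9, 0, 1, 0, 0, -12, 0, 1, 0, 0, -14, 0, 1, 0, 0, -14, 0])

```text
time: 13.5
tool_pos: [636.0, 57.1, 48.7]
tcp_rot: [-3.142, -0.0, 0.207]
contact_force: [0.5, 1.1, -2.4]
grip_width: 26.0
```

arm_command(increments=[1, 0, 0, -2, 0, 1, 0, 0, -4, 0, 1, 0, 0, -4, 0])

```text
time: 13.88
tool_pos: [635.9, 56.9, 52.8]
tcp_rot: [3.142, 0.0, 0.207]
contact_force: [-0.1, 0.4, -3.2]
grip_width: 26.0
```

arm_command(increments=[1, 0, 0, -2, 0, 1, 0, 0, -4, 0, 1, 0, 0, -4, 0])

```text
time: 14.25
tool_pos: [636.0, 56.8, 56.9]
tcp_rot: [3.141, -0.0, 0.207]
contact_force: [-0.7, 0.6, -3.6]
grip_width: 25.7
```

Run:
```python
from h import *
o=sensors.get_obs();print(o["tool_pos"],o["grip_width"],o["contact_force"],o["moment"])
b=imaging.capture("side");cv2.imwrite("pics/s4.png",b)
def ln(f):
    im=cv2.imread(f);h=cv2.cvtColor(im,cv2.COLOR_BGR2HSV);m=cv2.inRange(h,(4,190,60),(14,255,255));m[:260]=0;m[300:]=0;m[:,:274]=0;m[:,305:]=0
    for c in (277,283,288,293,296):
        y=np.where(m[:,c]>0)[0]; print(c,(y.min(),y.max()) if len(y) else None,end=' ')
    print()
for f in("s2","s3","s4"):ln(f"pics/{f}.png")
```

```text
[636.04477684  56.84989541  56.91032354] 25.669709828993156 [-0.69604847  0.55451113 -3.59452616] [ 0.09949328 -0.17980029 -0.0626307 ]
277 (np.int64(289), np.int64(290)) 283 (np.int64(278), np.int64(290)) 288 (np.int64(277), np.int64(290)) 293 (np.int64(277), np.int64(289)) 296 (np.int64(277), np.int64(289)) 
277 None 283 (np.int64(272), np.int64(284)) 288 (np.int64(272), np.int64(284)) 293 (np.int64(271), np.int64(284)) 296 (np.int64(271), np.int64(283)) 
277 (np.int64(269), np.int64(278)) 283 (np.int64(266), np.int64(279)) 288 (np.int64(266), np.int64(279)) 293 (np.int64(266), np.int64(279)) 296 (np.int64(266), np.int64(278))
```

Light contact with the cover, about 2 N. I'll continue in small steps; the handle should swing in the pads well below 20 N.

arm_command(increments=[1, 0, 0, -2, 0, 1, 0, 0, -4, 0, 1, 0, 0, -6, 0, 1, 0, 0, -6, 0])

```text
time: 14.8
tool_pos: [636.2, 56.9, 63.0]
tcp_rot: [3.141, -0.001, 0.207]
contact_force: [-0.5, -0.5, -2.4]
grip_width: 26.1
```

arm_command(increments=[1, 0, 0, -2, 0, 1, 0, 0, -4, 0, 1, 0, 0, -6, 0, 1, 0, 0, -6, 0])

```text
time: 15.3
tool_pos: [636.2, 56.9, 69.0]
tcp_rot: [3.141, -0.001, 0.207]
contact_force: [-0.6, -0.2, -3.1]
grip_width: 25.7
```

Pivoting happens at about 1.5 N. Now I draw out diagonally, up and away from the cover.

arm_command(increments=[1, 3, 0, -3, 0, 1, 6, 0, -6, 0, 1, 9, 0, -9, 0, 1, 12, 0, -12, 0, 1, 15, 0, -15, 0, 1, 18, 0, -18, 0, 1, 21, 0, -21, 0, 1, 24, 0, -24, 0, 1, 24, 0, -24, 0])

```text
time: 16.42
tool_pos: [660.3, 62.0, 93.3]
tcp_rot: [3.141, -0.002, 0.207]
contact_force: [1.1, 0.2, -2.6]
grip_width: 25.8
```

Run:
```python
from h import *
o=sensors.get_obs();print(o["tool_pos"],o["grip_width"],o["contact_force"],o["moment"])
b=imaging.capture("side");cv2.imwrite("pics/s5.png",b);cv2.imwrite("pics/v5.png",cv2.resize(b[190:310,210:410],(800,480),interpolation=3))
```

```text
[660.34807871  61.9779171   93.3072462 ] 25.8430437892806 [ 1.13282054  0.17597742 -2.57722662] [ 0.04162347 -0.42255716 -0.01977731]
```

View pics/v5.png

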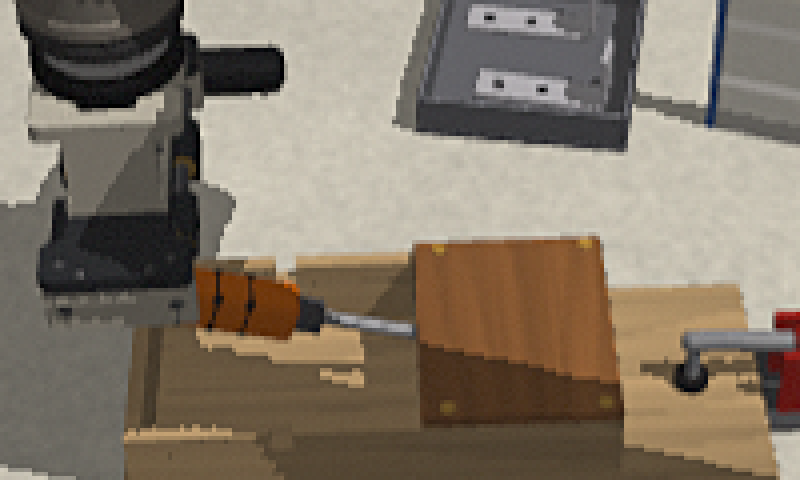

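The driver slants through the opening, with the blade passing under the cover's edge at (415,330). Continuing outward.

arm_command(increments=[1, 4, 0, -2, 0, 1, 8, 0, -4, 0, 1, 12, 0, -6, 0, 1, 16, 0, -8, 0, 1, 20, 0, -10, 0, 1, 24, 0, -12, 0, 1, 28, 0, -14, 0, 1, 32, 0, -16, 0, 1, 36, 0, -18, 0, 1, 40, 0, -20, 0, 1, 44, 0, -22, 0, 1, 48, 0, -23, 0, 1, 52, 0, -24, 0, 1, 56, 0, -24, 0, 1, 60, 0, -24, 0, 1, 65, 0, -24, 0, 1, 70, 0, -24, 0, 1, 75, 0, -24, 0, 1, 75, 0, -24, 0])

```text
time: 18.85
tool_pos: [733.2, 77.4, 116.5]
tcp_rot: [3.141, -0.0, 0.207]
contact_force: [0.1, -0.1, -1.1]
grip_width: 26.0
```

Run:
```python
from h import *
o=sensors.get_obs();print(o["tool_pos"],o["grip_width"],o["contact_force"],o["moment"])
b=imaging.capture("side");cv2.imwrite("pics/s6.png",b);cv2.imwrite("pics/v6.png",cv2.resize(b[170:290,170:370],(800,480),interpolation=3))
```

```text
[733.16614891  77.36717046 116.53384447] 25.963658312340222 [ 0.0659547  -0.10637714 -1.13507504] [ 0.04047556 -0.0458187  -0.03192133]
```

View pics/v6.png

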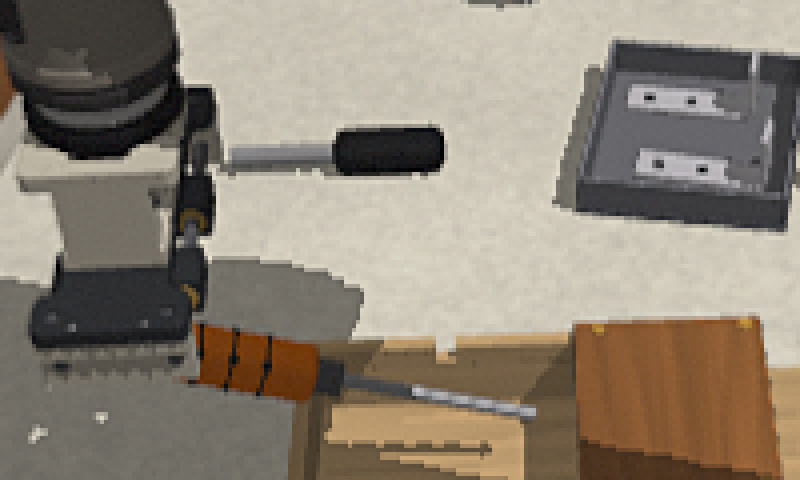

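The blade is clear of the cover (tip at (533,412)). Raising.

arm_command(increments=[1, 0, 0, -15, 0, 1, 0, 0, -30, 0, 1, 0, 0, -45, 0, 1, 0, 0, -60, 0, 1, 0, 0, -75, 0, 1, -10, 0, -90, 0, 1, -20, 0, -105, 0, 1, -30, 0, -120, 0, 1, -40, 0, -135, 0, 1, -50, 0, -145, 0, 1, -50, 0, -150, 0, 1, -50, 0, -150, 0, 1, -50, 0, -150, 0, 1, -50, 0, -150, 0, 1, -50, 0, -150, 0, 1, -50, 0, -150, 0])

```text
time: 20.9
tool_pos: [684.0, 67.1, 266.5]
tcp_rot: [3.142, 0.0, 0.207]
contact_force: [0.5, -0.2, -1.1]
grip_width: 25.5
```

Run:
```python
from h import *
o=sensors.get_obs();print(o["time"],o["tool_pos"],o["grip_width"],o["contact_force"],abs(o["dq"]).max())
b=imaging.capture("side");a=imaging.capture("scene");cv2.imwrite("pics/s7.png",b);cv2.imwrite("pics/a7.png",a)
cv2.imwrite("pics/v7.png",np.hstack([cv2.resize(a[150:390,180:490],(400,310),interpolation=3),cv2.resize(b[130:440,130:430],(300,310),interpolation=3)]))
```

```text
20.9 [683.95407013  67.07299355 266.48482844] 25.498703818908375 [ 0.4707581  -0.19334151 -1.05294318] 0.0039031558379543168
```

View pics/v7.png

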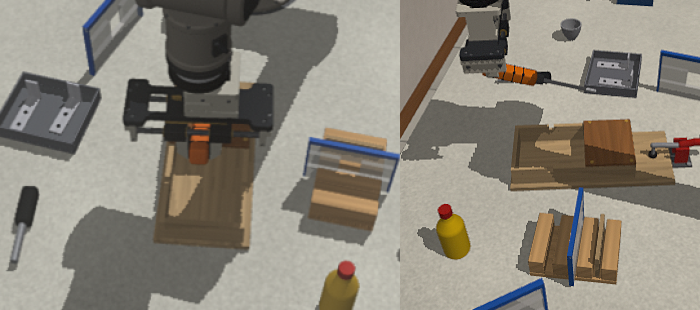

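The driver is held high and slanted, with the template upright in the middle slot and everything else in place. I'll check the tip height by intersecting its ray with the driver's vertical plane, then hand in.

Run:
```python
from h import *
S=cam("side");o,d=rays(S,[[315,219],[311,217]])
n=np.array([-np.sin(.207),np.cos(.207),0]);p=np.array([684,67,285])
P=o+d*(((p-o)@n)/(d@n))[:,None];print(P,np.linalg.norm(P-p,axis=1),proj(S,[[494.5,355,10],[494.5,205,110]]))
im=cv2.imread("pics/s7.png");m=cv2.inRange(cv2.cvtColor(im,cv2.COLOR_BGR2HSV),(105,120,60),(125,255,255));m[:,:280]=0;m[:,330:]=0;m[:310]=0;m[425:]=0
ys,xs=np.where(m>0);print("tpl rows",ys.min(),ys.max())
ok=P[:,2].min()>140 and sensors.get_obs()["grip_width"]>24 and ys.max()>=413
print(ok)
if ok: print(ticket.close_job())
```

```text
[[510.70565458  30.60677511 211.91611503]
 [518.57909653  32.26026209 217.76403496]] [191.56370015 181.91096638] [[300.62358207 416.32460445]
 [311.42248536 317.98071269]]
tpl rows 317 415
True
the job is handed in; nothing more can be done
None
```

I put the template in the rack, drew the screwdriver out at a slant, and handed the job in at about 21 s. The hand-in gives no verdict, so I don't know the judged result.

- **Template:** I picked the smallest of the three (measured 149 mm wide, against about 171 and 197 mm). I lifted it off the box and let it go in the middle slot. At the end its top and bottom rows in the side view were 317 and 415, against 318 and 416 expected for fully down. It stood upright.
- **Screwdriver:** I gripped it about 33 mm behind the handle's centre. It swung in the pads against the cover's edge, and the wrist force stayed under 4 N, its own weight included. It came out handle first through the opening.
- **Last checks:** The grip opening was 25.5 mm and the arm was still. The tip was about 210 mm above the bench, and the grasp point was about 285 mm up, with the handle end above it. The last pictures show no other object moved.
- **Disagreements:** The tip-to-grip distance from my hand-picked pixel came out at 180–190 mm, where 210 mm was expected. That leaves the tip height uncertain by about 1 cm, well above the 120 mm limit. The rack top triangulated to 46 mm against the stated 50 mm, which did not affect the placing.

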